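Pump up the leak tester and start the dwell timer

TASK

Leak-test the sealed housing clamped on the station: press the hand pump's plunger down with your fingertips and let it come back up, again and again, until the pop-up pressure pin beside it stands fully out, and only then press the large start button on the timer. Do not touch the pin or press the timer's small reset button, and leave the loose things on the bench where they are. Finish with the plunger up and both buttons released.

Things in the scene. Friction and masses are not known exactly. Their poses are not given: they have to be found in the camera images.
- station: Leak-test station, fixed: aluminium plate 220 x 360 x 12 mm, origin under its centre, long side along local y. On its local y line: hand pump at +110 mm (barrel 45 mm across, its nut's top 135 mm above the bench), dark manifold (44 mm wide, top at 52 mm) from -1 to +75 mm with the pressure pin at +20 mm, black sealed housing at -97 mm (126 x 138 mm, top at 73 mm; toggle clamps to 101 mm).
- plunger_top (a point): Middle of the top of the plunger's black mushroom knob (53 mm across, nearly flat on top), 192 mm above the bench when up; it moves with the plunger.
- plunger (a joint): How far the pump plunger is pressed down: 0 m up, 0.030 m fully down on its stop. A spring returns it: about 5 N to start it down, 13 N at the bottom. Each press raises the pin by about a tenth of the distance pressed (2.5 to 3.3 mm for a full stroke, less for a short one); the pin keeps its height while the plunger comes back up.
- indicator (a joint): How far the pressure pin stands out of its steel sleeve: 0 m in, 0.020 m out at its stop. Counts as fully out above 0.0175 m. At the start it may be anywhere from 0 to 0.008 m. Pumping on when it is at its stop does no harm (relief valve).
- pin_head: The brass head (17 mm across, 6 mm thick) on top of the brass pressure pin (12 mm across) in the upright steel sleeve on the manifold, 90 mm from the plunger's axis. Origin in the middle of the head's underside, 76 mm above the bench with the pin in, 96 mm with it fully out. Only to be watched, never touched.
- timer: Black dwell timer, fixed to the bench, 120 x 180 mm, top 55 mm above the bench, with a dark display and two grey push buttons on top. Origin under its centre on the bench, local x across its short side (the display lies at +x), local y along its long side, z up.
- start_button_top (a point): Middle of the top of the large start button (34 mm across, in a black collar 50 mm across), 77 mm above the bench, at the timer's local x = -20, y = +48 mm; it moves with the button.
- start_button (a joint): How far the start button is pressed: 0 m released, 0.006 m fully down. Springs back. About 1.5 N to start, 5 N fully down. Counts as pressed above 0.004 m.
- reset_button_top (a point): Middle of the top of the small reset button (16 mm across, in a black collar 32 mm across), 76 mm above the bench, at the timer's local x = -20, y = -52 mm. Not to be pressed.
- reset_button (a joint): How far the reset button is pressed: 0 m released, 0.005 m fully down. Not to be pressed.
- coupler: Loose brass coupler plug standing on the station's plate, 22 mm across, 40 mm high, origin at its foot. Bystander.
- cover_plate: Loose aluminium cover plate lying on the station's plate, 50 x 66 x 8 mm, origin under its centre. Bystander.
- driver: Loose screwdriver lying on the bench, 190 mm long, black handle. Bystander.
- solvent: Loose white plastic bottle, 56 mm across, 150 mm high, origin under its foot. Bystander.
- tape_roll: Loose roll of yellow tape lying flat, 90 mm across, 24 mm high, origin under its centre. Bystander.
- screw_tray: Loose black parts tray, 90 x 130 x 28 mm, origin under its centre. Bystander.
- connector: Loose round metal connector shell standing up, 30 mm across, 34 mm high, origin at its foot. Bystander.
- heatsink: Loose finned aluminium heatsink, 50 x 40 x 20 mm, origin under its centre. Bystander.

How it is judged:
By the outcome, as a careful person would: the job done as asked, in the order asked, and still so for the second after the job is handed in, with the robot touching nothing.
It also fails if it takes over 61 s, if anything falls off the work surface, if the arm or the gripper's body presses on something with over 40 N, if the wrist force passes 120 N, or if a joint passes its speed limit or range.

ROBOT

A 7-joint arm with a two-finger parallel gripper is mounted at the origin on the work surface. World frame = base frame: x ahead of the robot, y to its left, z up, the work surface at z = 0. Lengths are in m, angles in rad, forces in N, time in s.
With the tool pointing down it reaches from about 0.4 to 0.85 m from the base axis. Payload 4.5 kg.
Tool frame: the origin (TCP) lies midway between the tips of the shut fingers; the grasp point (between the pads) lies 19 mm behind it; y points along the fingers, z is the direction in which the jaws open and shut, and the axes are right-handed (so a half turn about y gives the same grasp; the last joint's range is limited). The gripper opens to 88 mm and grips with 3 to 60 N. Pads are 18 mm wide; open, the fingers measure 123 mm over their backs; the gripper's body (75 mm by 187 mm) begins 45 mm behind the grasp point.
Start: joints at [-1.125, 0.689, -0.195, 1.565, 0.157, 0.902, -0.215], TCP at [0.25, 0.573, 0.216] pointing down, gripper open.
Joint ranges: [-3.01, 3.01], [-0.46, 2.08], [-1.47, 1.51], [0.13, 2.56], [-1, 4.14], [0.04, 2.09], [-2.66, 2.66]. Speed limits (rad/s): [2.57, 2.57, 3.14, 3.14, 3.14, 3.14, 3.14].

INTERFACE

Orientations are given as a unit quaternion [x, y, z, w].
In Python, from plant import r, snapshot, get_calibration, job, boxes_of gives the robot as it stands. The module is installed in compiled form; this text tells all that it offers.
- The arm moves only by the shell command python3 -m handwheel 'ROWS' [OPENING] [FORCE]. ROWS is JSON, a list that holds one entry, the list of rows, each a list of 6 numbers: the shift along the tool's x, y, z as a fraction of full scale, then the turn, a rotation vector about the tool's x, y, z as a fraction of full scale. In form: [[[x, y, z, wx, wy, wz], ...]]. A call has 1 to 12 rows; each row is the pose to reach, as a shift and turn from the pose commanded when the call began, along the tool's axes at that moment, turning the shorter way round; what a row does not reach only later rows make up. Full scale, the value 1, is 100 cm for a shift and 180 degrees for a turn. A row lasts 1/12 s, in which the tool goes at most 41.7 mm and 7.16 degrees, less where a joint would pass 70% of its speed; a pose out of reach is approached as far as the arm can. A call with a number of a shift or a turn outside -1 to 1 is refused whole. A call with a gripper value outside its range is refused whole. OPENING is the opening, from -1 (shut) to 1 (fully open), set as the call begins (- or left out, the last holds). The fingers move at their own pace and stop on an object; FORCE is the grip in N (left out, the last holds). Time passes only in rows, so rows that repeat a pose let the fingers close. It gives the time, the measured TCP pose, the force and the opening at its end, in the units of the state.
- r.get_state(): the state, without advancing time (a new reading comes with each control period).
- snapshot(name): name is "scene" or "side" or "wrist"; returns the picture (400x640x3 uint8, red, green, blue); there is no depth.
- get_calibration(name): a dict with "fx", "fy", "cx", "cy" (pixels), "k1" (the pictures are not rectified: a ray, as slopes to the right and down, at radius r is drawn at 1 + k1 r^2 times it, then the intrinsics apply), "T" (4x4, takes a point from camera to world coordinates). Camera axes: x right, y down, z forward; pixel columns grow to the right and rows downward; lengths in m; the calibration is good to about 2 mm. A picture is of the moment at which its call begins: read the wrist's pose just before it. get_calibration takes no time and is no camera call; for the wrist camera it gives the pose at the moment of the call.
- job.finish_job(): hands the job in, once; it reports no verdict.
Trained networks look in the newest picture that a camera, given by its name, has taken for a name from the list of things; names that differ only in an ending like _2 or _b are one class to them, and where a whole thing is asked for, a point or a joint stands for the part that bears it (a point fixed in the world has none). Each returns a list of dicts, best first, with "confidence" (0 to 1); they miss things now and then, are a little off and sometimes report something else, mostly with a low value. They report only what shows in the picture. A call takes as long as a camera call.
- boxes_of(thing, camera): "bbox" ([left, top, right, bottom] in pixels, round what is visible of it).
The state is a dict: "clock": time; "q": joint angles; "qd": joint speeds; "joint_torque": joint torques, N m; "tool_pos": TCP position; "eef_rot": TCP orientation; "contact_force": force on the tool from outside, world axes, zero at the start; "moment": the same for the moment, N m; "opening": opening from 0.0 (shut) to 1.0 (fully open).
Only numpy, scipy, OpenCV 4.12 (cv2) and the standard library are available. Lean on these libraries where they do the work, as an engineer would, in place of code of your own. Each camera call takes 0.05 s, during which the arm holds its last target. There are 200 camera calls.

## Working session

There is one attempt and no reset: what is moved stays moved. The work goes in short steps, Python scripts to look and compute and a shell command to move; the robot and the scene stay as the last step left them, time stands still between calls to the robot, and variables do not carry over. Pictures are saved under pics/ and viewed, about 8 in all and at most 12, crops included, and the job is handed in when it is done.

```bash
mkdir -p pics
cat > h.py <<'E'
import numpy as np, cv2
from plant import r, snapshot, get_calibration, job, boxes_of
from scipy.spatial.transform import Rotation as R
def proj(P,c):
    T=np.array(c["T"]);p=T[:3,:3].T@(np.array(P,float)-T[:3,3]);s=p[:2]/p[2];s=s*(1+c["k1"]*(s@s))
    return np.array([c["fx"]*s[0]+c["cx"],c["fy"]*s[1]+c["cy"]])
def ray(uv,c):
    d=np.array([(uv[0]-c["cx"])/c["fx"],(uv[1]-c["cy"])/c["fy"]]);s=d.copy()
    for _ in range(20): s=d/(1+c["k1"]*(s@s))
    T=np.array(c["T"]);return T[:3,3],T[:3,:3]@np.array([s[0],s[1],1])
def atz(uv,c,z):
    o,d=ray(uv,c);return o+d*(z-o[2])/d[2]
def save(n,name):
    im=snapshot(n);cv2.imwrite("pics/"+name,im[:,:,::-1]);return im
E
python3 - <<'E'
from h import *
s=r.get_state();print({k:np.round(s[k],3) for k in("clock","tool_pos","eef_rot","contact_force","opening")})
print(R.from_quat(s["eef_rot"]).as_matrix().round(3))
ims=[]
for n in("scene","side","wrist"):
    im=save(n,n+"0.png");c=get_calibration(n);print(n,np.round(np.array(c["T"])[:3,3],3))
    for t in("plunger_top","pin_head","timer","start_button_top","reset_button_top","station"):
        print(t,[(np.round(b["bbox"]).tolist(),round(b["confidence"],2)) for b in boxes_of(t,n)[:2]])
print(r.get_state()["clock"])
E
```

```text
{'clock': np.float64(0.0), 'tool_pos': array([0.25 , 0.572, 0.215]), 'eef_rot': array([ 0.693, -0.145,  0.144, -0.692]), 'contact_force': array([ 1.315, -0.376, -0.13 ]), 'opening': np.float64(1.004)}
[[ 0.916 -0.001  0.4  ]
 [-0.4   -0.002  0.916]
 [ 0.    -1.    -0.002]]
scene [1.722 0.144 1.091]
plunger_top [([385.0, 197.0, 404.0, 215.0], 0.57)]
pin_head [([188.0, 207.0, 249.0, 249.0], 0.7)]
timer [([188.0, 208.0, 248.0, 248.0], 0.72)]
start_button_top [([228.0, 211.0, 234.0, 222.0], 0.5)]
reset_button_top [([431.0, 219.0, 472.0, 247.0], 0.45)]
station [([304.0, 196.0, 419.0, 274.0], 0.59)]
side [ 0.388 -0.817  0.903]
plunger_top [([298.0, 145.0, 314.0, 164.0], 0.74)]
pin_head []
timer [([314.0, 312.0, 368.0, 398.0], 0.57)]
start_button_top [([327.0, 319.0, 337.0, 335.0], 0.54)]
reset_button_top []
station [([325.0, 316.0, 341.0, 334.0], 0.17), ([393.0, 256.0, 422.0, 302.0], 0.17)]
wrist [0.189 0.598 0.384]
plunger_top []
pin_head []
timer [([147.0, 374.0, 170.0, 389.0], 0.63)]
start_button_top []
reset_button_top [([149.0, 374.0, 169.0, 390.0], 0.48)]
station [([145.0, 374.0, 170.0, 392.0], 0.68)]
1.05
```

View pics/scene0.png

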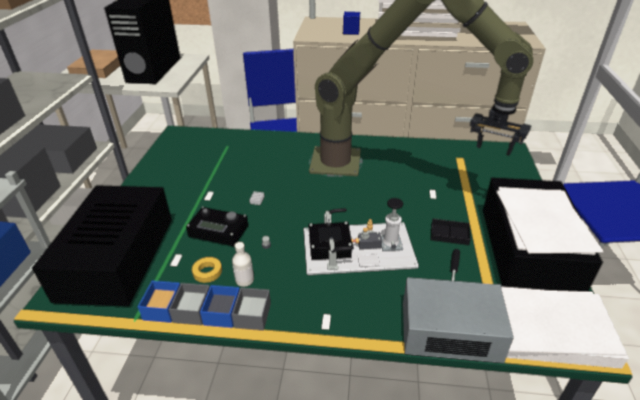

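View pics/side0.png

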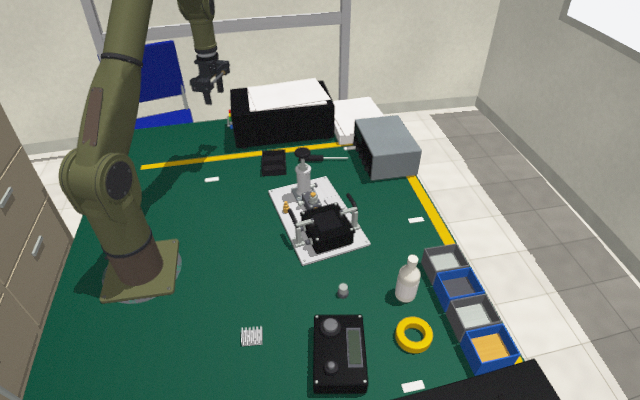

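The scene view has the knob at (394,204), the station in the middle and the timer at (218,226). The side view has the knob at (302,154), the start button at (330,325) and the reset button at (331,367).

Run:
```python
from h import *
cs,cd=get_calibration("scene"),get_calibration("side")
# knob tops
for n,uv,z in(("knob side",(303,152),.19),):
    print(n,atz(uv,cd,z).round(3))
print("knob scene",atz((394.5,203),cs,.189).round(3))
print("start side",atz((330,324),cd,.077).round(3),"reset side",atz((331,366),cd,.076).round(3))
print("start scene",atz((231,216),cs,.077).round(3))
print("pin side",atz((313,196),cd,.085).round(3),"pin scene",atz((370,225),cs,.085).round(3))
print("station corners side", [atz(p,cd,.012).round(3) for p in((269,188),(326,177),(369,243),(305,263))])
im=cv2.imread("pics/side0.png")
a=cv2.resize(im[135:285,250:390],None,fx=4,fy=4,interpolation=cv2.INTER_CUBIC)
im=cv2.imread("pics/scene0.png")
b=cv2.resize(im[190:280,300:425],None,fx=1.9,fy=1.9)
cv2.imwrite("pics/c1.png",a)
```

```text
knob side [0.524 0.226 0.19 ]
knob scene [0.525 0.232 0.189]
start side [ 0.498 -0.321  0.077] reset side [ 0.48  -0.423  0.076]
start scene [ 0.507 -0.316  0.077]
pin side [0.537 0.131 0.085] pin scene [0.516 0.16  0.085]
station corners side [array([0.406, 0.289, 0.012]), array([0.615, 0.311, 0.012]), array([ 0.679, -0.032,  0.012]), array([ 0.477, -0.072,  0.012])]
```

View pics/c1.png

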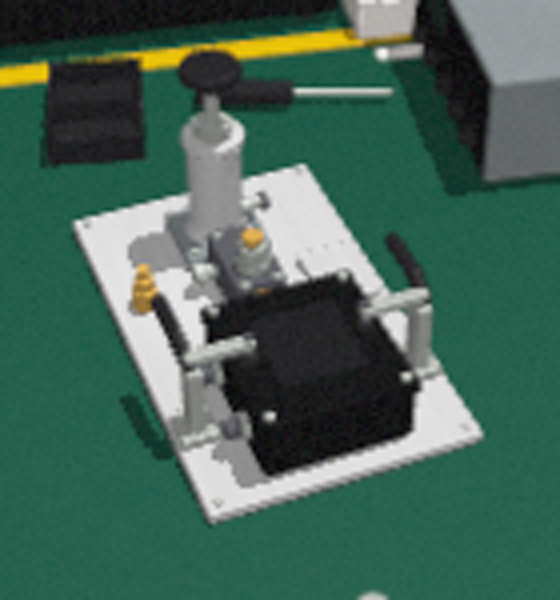

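Knob is at about (0.525, 0.229). The pin head shows at crop (253,238), which is side pixel (313,194). I'll approach from above with the fingers shut.

```bash
python3 -m handwheel '[[[0,-0.085,0,0,0,0],[0,-0.085,0,0,0,0],[0.389,-0.085,-0.204,0,0,0],[0.389,-0.085,-0.204,0,0,0],[0.389,-0.085,-0.204,0,0,0],[0.389,-0.085,-0.204,0,0,0],[0.389,-0.085,-0.204,0,0,0],[0.389,-0.085,-0.204,0,0,0],[0.389,-0.085,-0.204,0,0,0],[0.389,-0.085,-0.204,0,0,0],[0.389,-0.085,-0.204,0,0,0],[0.389,-0.085,-0.204,0,0,0]]]' -1 30
python3 -m handwheel '[[[0,0,0,0,0,0],[0,0,0,0,0,0],[0,0,0,0,0,0]]]'
python3 - <<'E'
from h import *
s=r.get_state();print({k:np.round(s[k],3) for k in("clock","tool_pos","contact_force","opening")})
print(R.from_quat(s["eef_rot"]).as_matrix().round(3))
c=get_calibration("wrist");im=save("wrist","w1.png")
print(boxes_of("plunger_top","wrist")[:2],boxes_of("pin_head","wrist")[:2])
print("predicted knob",proj((.525,.229,.192),c),"pin",proj((.542,.141,.085),c), "tip",proj(s["tool_pos"],c))
E
```

```text
clock: 2.05
tool_pos: [0.5118, 0.2459, 0.3011]
eef_rot: [-0.692, 0.144, -0.145, 0.692]
contact_force: [0.6, -0.7, 0.5]
opening: 0.116
clock: 2.3
tool_pos: [0.5104, 0.2484, 0.3008]
eef_rot: [-0.692, 0.145, -0.144, 0.692]
contact_force: [-0.8, 0.3, 0.1]
opening: 0.005
{'clock': np.float64(2.3), 'tool_pos': array([0.51 , 0.248, 0.301]), 'contact_force': array([-0.785,  0.325,  0.06 ]), 'opening': np.float64(0.005)}
[[ 0.916 -0.001  0.4  ]
 [-0.4    0.001  0.916]
 [-0.001 -1.     0.001]]
[{'bbox': [92.2, 71.0, 405.9, 305.4], 'confidence': 0.68}, {'bbox': [280.3, 184.0, 346.8, 244.0], 'confidence': 0.62}] [{'bbox': [242.4, 225.5, 258.4, 241.4], 'confidence': 0.44}]
predicted knob [310.06867676 222.75822392] pin [248.35234689 237.17750573] tip [325.97743997 248.15240786]
```

View pics/w1.png

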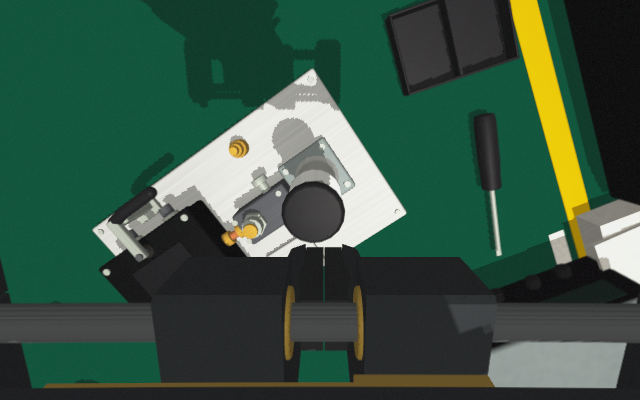

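The wrist view shows the knob at (313,211), the pin head at (250,231) and a brass coupler at (238,148).

Run:
```python
from h import *
c=get_calibration("wrist")
k=atz((313,211.5),c,.190);print("knob",k,"pin(z.085)",atz((250,231),c,.085))
s=r.get_state();print(R.from_quat(s["eef_rot"]).as_matrix().T@(np.r_[k[:2],.205]-s["tool_pos"]))
```

```text
knob [0.51717859 0.23604902 0.19      ] pin(z.085) [0.53582053 0.14735678 0.085     ]
[ 0.01244301  0.09587641 -0.0096011 ]
```

```bash
python3 -m handwheel '[[[0.013,0.04,-0.01,0,0,0],[0.013,0.075,-0.01,0,0,0],[0.013,0.094,-0.01,0,0,0],[0.013,0.094,-0.01,0,0,0],[0.013,0.094,-0.01,0,0,0]]]'
python3 -m handwheel '[[[0,0.015,0,0,0,0],[0,0.027,0,0,0,0],[0,0.036,0,0,0,0],[0,0.043,0,0,0,0],[0,0.043,0,0,0,0]]]'
```

```text
clock: 2.87
tool_pos: [0.5178, 0.2346, 0.2066]
eef_rot: [0.692, -0.144, 0.143, -0.692]
contact_force: [0.4, -0.2, 0.6]
opening: 0.006
clock: 3.28
tool_pos: [0.5195, 0.2348, 0.1647]
eef_rot: [-0.691, 0.144, -0.145, 0.693]
contact_force: [-1.1, 1.0, 6.1]
opening: 0.006
```

```bash
python3 -m handwheel '[[[0,0.003,0,0,0,0],[0,0.003,0,0,0,0]]]'
python3 - <<'E'
from h import *
a=save("side","s2.png")[135:285,250:390];b=save("wrist","w2.png")
a=cv2.resize(a,None,fx=4,fy=4,interpolation=cv2.INTER_CUBIC)
cv2.imwrite("pics/c2.png",a[:,:,::-1]);print(r.get_state()["contact_force"])
E
```

```text
clock: 3.45
tool_pos: [0.5195, 0.2348, 0.1625]
eef_rot: [-0.691, 0.144, -0.145, 0.693]
contact_force: [-1.4, 0.8, 6.8]
opening: 0.004
[-1.30634562  0.80676196  6.67721851]
```

View pics/c2.png

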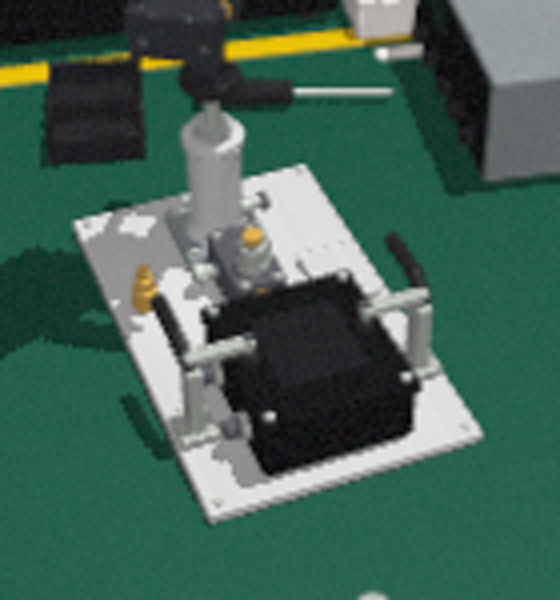

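Run:
```python
from h import *
w=cv2.imread("pics/w2.png")[120:380,150:480]
a=cv2.imread("pics/s2.png")[125:200,265:345]
a=cv2.resize(a,None,fx=5,fy=5,interpolation=cv2.INTER_CUBIC)
a=np.clip(a.astype(int)*2,0,255).astype(np.uint8)
cv2.imwrite("pics/c3.png",np.hstack([cv2.resize(w,(390,375-68)),a[:307]]))
c=get_calibration("wrist");s=r.get_state()
print(c["fx"],proj(s["tool_pos"],c),proj((.519,.234,.162),c),proj((.519,.234,.18),c))
cd=get_calibration("side");print(proj(s["tool_pos"],cd),proj((.518,.235,.192),cd),proj((.518,.235,.162),cd))
```

```text
360.4756644580175 [325.95633054 248.10833184] [323.98764724 247.291351  ] [324.18615331 262.01181315]
[301.59577111 157.66941756] [300.76875445 150.0882236 ] [301.13019789 157.89123859]
```

View pics/c3.png

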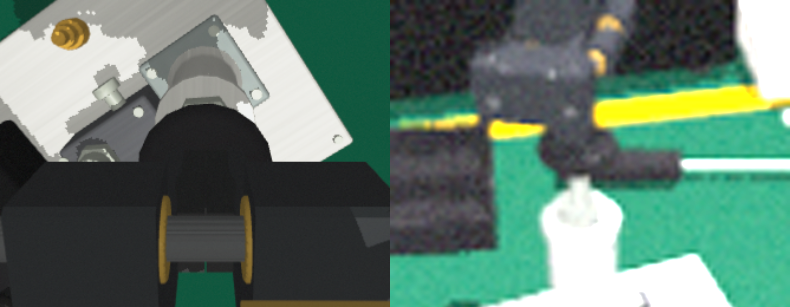

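The wrist view puts the tips on the knob's disc, slightly off its middle. The pin sleeve shows at the lower left. The side view shows the stem part-way in. I'll go deeper in small steps until I feel the stop.

```bash
for i in 1 2 3; do python3 -m handwheel '[[[0,0.003,0,0,0,0],[0,0.003,0,0,0,0]]]' | grep -E "pos|force"; done
```

```text
tool_pos: [0.5195, 0.2348, 0.1597]
contact_force: [-2.1, 0.5, 7.7]
tool_pos: [0.5195, 0.2349, 0.1568]
contact_force: [-1.3, 0.3, 9.2]
tool_pos: [0.5195, 0.2349, 0.1538]
contact_force: [-2.5, -0.3, 10.0]
```

```bash
for i in 1 2 3; do python3 -m handwheel '[[[0,0.003,0,0,0,0],[0,0.003,0,0,0,0]]]' | grep -E "pos|force"; done
```

```text
tool_pos: [0.5195, 0.2349, 0.1509]
contact_force: [-1.4, -0.3, 10.0]
tool_pos: [0.5195, 0.2349, 0.148]
contact_force: [-2.4, -0.9, 10.6]
tool_pos: [0.5195, 0.2349, 0.1451]
contact_force: [-3.5, -0.3, 12.3]
```

```bash
for i in 1 2; do python3 -m handwheel '[[[0,0.002,0,0,0,0],[0,0.002,0,0,0,0]]]' | grep -E "pos|force"; done
python3 - <<'E'
from h import *
a=save("side","s3.png");a=a[125:215,255:365];b=save("wrist","w3.png")[120:380,150:480]
a=np.clip(cv2.resize(a,None,fx=4,fy=4,interpolation=cv2.INTER_CUBIC).astype(int)*2,0,255).astype(np.uint8)
cv2.imwrite("pics/c4.png",np.hstack([b[:,:,::-1],a[:260,:,::-1]]))
E
```

```text
tool_pos: [0.5195, 0.2349, 0.1433]
contact_force: [-2.1, 0.8, 13.2]
tool_pos: [0.5195, 0.2349, 0.1413]
contact_force: [-3.4, -0.7, 12.5]
```

View pics/c4.png

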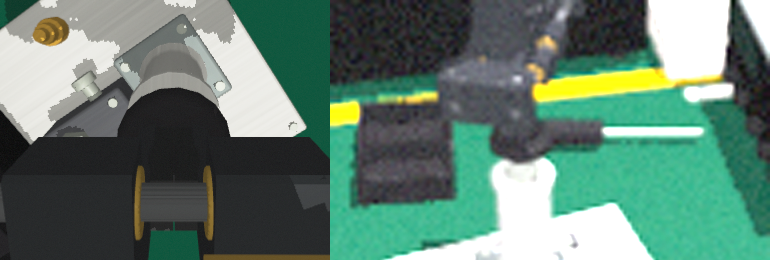

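Nearly down now: the knob sits just above the nut in the side view, at (520,140) in the crop. I'll find the stop, then begin pumping.

```bash
for i in 1 2; do python3 -m handwheel '[[[0,0.002,0,0,0,0],[0,0.002,0,0,0,0]]]' | grep -E "clock|pos|force"; done
python3 -m handwheel '[[[0,-0.03,0,0,0,0],[0,-0.036,0,0,0,0],[0,-0.036,0,0,0,0]]]'| grep -E "clock|pos|force"
```

```text
clock: 5.15
tool_pos: [0.5195, 0.2349, 0.1395]
contact_force: [-3.8, -0.8, 13.1]
clock: 5.32
tool_pos: [0.5196, 0.2349, 0.1393]
contact_force: [-7.0, -2.8, 26.8]
clock: 5.57
tool_pos: [0.5207, 0.2348, 0.174]
contact_force: [0.1, 0.2, 0.3]
```

Stop is at TCP z≈0.139 and the tips are clear at 0.174. Now pumping.

```bash
python3 -m handwheel '[[[0,0.018,0,0,0,0],[0,0.034,0,0,0,0],[0,0.034,0,0,0,0],[0,0.014,0,0,0,0],[0,0,0,0,0,0],[0,0,0,0,0,0],[0,0.018,0,0,0,0],[0,0.034,0,0,0,0],[0,0.034,0,0,0,0]]]'| grep -E "clock|pos|force"
python3 -m handwheel '[[[0,-0.02,0,0,0,0],[0,-0.034,0,0,0,0],[0,-0.034,0,0,0,0],[0,-0.016,0,0,0,0],[0,0,0,0,0,0],[0,0,0,0,0,0],[0,-0.02,0,0,0,0],[0,-0.034,0,0,0,0],[0,-0.034,0,0,0,0],[0,-0.016,0,0,0,0],[0,0,0,0,0,0],[0,0,0,0,0,0]]]'| grep -E "clock|pos|force"
python3 -m handwheel '[[[0,-0.02,0,0,0,0],[0,-0.034,0,0,0,0],[0,-0.034,0,0,0,0],[0,-0.016,0,0,0,0],[0,0,0,0,0,0],[0,0,0,0,0,0],[0,-0.02,0,0,0,0],[0,-0.034,0,0,0,0],[0,-0.034,0,0,0,0],[0,-0.016,0,0,0,0],[0,0,0,0,0,0],[0,0,0,0,0,0]]]'| grep -E "clock|pos|force"
python3 - <<'E'
from h import *
for f in ("s0","s3"): pass
a=save("side","s4.png")
def brass(im):
    h=cv2.cvtColor(im,cv2.COLOR_RGB2HSV)[185:205,303:325]; m=(h[...,1]>130)&(h[...,0]>12)&(h[...,0]<30)&(h[...,2]>110)
    ys,xs=np.nonzero(m);return len(ys),(xs.mean()+303 if len(xs) else 0),(ys.mean()+185 if len(ys) else 0)
for f in("side0","s2","s3","s4"): print(f,brass(cv2.imread(f"pics/{f}.png")[:,:,::-1]))
c=get_calibration("side")
for z in(.076,.086,.096): print(z,proj((.537,.145,z+.004),c))
E
```

```text
clock: 6.32
tool_pos: [0.5214, 0.2349, 0.1394]
contact_force: [1.2, 0.3, 16.5]
clock: 7.32
tool_pos: [0.5207, 0.2344, 0.1393]
contact_force: [-2.3, -2.0, 28.7]
clock: 8.32
tool_pos: [0.5202, 0.2341, 0.1392]
contact_force: [-4.2, -2.2, 34.1]
side0 (15, np.float64(312.53333333333336), np.float64(194.13333333333333))
s2 (16, np.float64(312.5), np.float64(194.0))
s3 (16, np.float64(312.5), np.float64(193.625))
s4 (22, np.float64(312.3181818181818), np.float64(191.5909090909091))
0.076 [312.25666538 194.45260098]
0.086 [312.19173557 192.03800449]
0.096 [312.12618123 189.59832202]
```

```bash
python3 -m handwheel '[[[0,-0.02,0,0,0,0],[0,-0.036,0,0,0,0],[0,-0.036,0,0,0,0],[0,-0.018,0,0,0,0],[0,-0.001,0,0,0,0],[0,-0.001,0,0,0,0],[0,-0.02,0,0,0,0],[0,-0.036,0,0,0,0],[0,-0.036,0,0,0,0],[0,-0.018,0,0,0,0],[0,-0.001,0,0,0,0],[0,-0.001,0,0,0,0]]]'| grep -E "clock|pos|force"
python3 -m handwheel '[[[0,-0.02,0,0,0,0],[0,-0.036,0,0,0,0],[0,-0.036,0,0,0,0],[0,-0.018,0,0,0,0],[0,0,0,0,0,0],[0,0,0,0,0,0],[0,-0.02,0,0,0,0],[0,-0.036,0,0,0,0],[0,-0.036,0,0,0,0],[0,-0.018,0,0,0,0],[0,0,0,0,0,0],[0,0,0,0,0,0]]]'| grep -E "clock|pos|force"
python3 - <<'E'
from h import *
save("side","s5.png")
E
python3 -m handwheel '[[[0,-0.02,0,0,0,0],[0,-0.036,0,0,0,0],[0,-0.036,0,0,0,0],[0,-0.018,0,0,0,0],[0,0,0,0,0,0],[0,0,0,0,0,0],[0,-0.02,0,0,0,0],[0,-0.05,0,0,0,0],[0,-0.09,0,0,0,0],[0,-0.12,0,0,0,0],[0,-0.12,0,0,0,0],[0,-0.12,0,0,0,0]]]'| grep -E "clock|pos|force"
python3 - <<'E'
from h import *
save("side","s6.png")
row=[]
for f in("side0","s4","s5","s6"):
    im=cv2.imread(f"pics/{f}.png");h=cv2.cvtColor(im,cv2.COLOR_BGR2HSV)[180:205,303:325]
    m=(h[...,1]>130)&(h[...,0]>12)&(h[...,0]<30)&(h[...,2]>110);ys,xs=np.nonzero(m);print(f,len(ys),ys.min()+180,ys.max()+180,np.round(m.sum(1)).tolist())
    row.append(cv2.resize(im[140:215,290:330],None,fx=5,fy=5,interpolation=cv2.INTER_CUBIC))
w=save("wrist","w6.png")
cv2.imwrite("pics/c6.png",np.hstack(row))
E
```

```text
clock: 9.37
tool_pos: [0.5202, 0.2341, 0.1393]
contact_force: [-1.5, -1.1, 27.5]
clock: 10.37
tool_pos: [0.52, 0.234, 0.1393]
contact_force: [-2.1, -2.1, 29.0]
clock: 11.42
tool_pos: [0.5181, 0.2329, 0.2565]
contact_force: [-0.3, 0.0, -0.4]
side0 15 192 196 [0, 0, 0, 0, 0, 0, 0, 0, 0, 0, 0, 0, 1, 4, 4, 4, 2, 0, 0, 0, 0, 0, 0, 0, 0]
s4 22 188 196 [0, 0, 0, 0, 0, 0, 0, 0, 1, 3, 4, 4, 3, 2, 2, 2, 1, 0, 0, 0, 0, 0, 0, 0, 0]
s5 23 188 196 [0, 0, 0, 0, 0, 0, 0, 0, 1, 4, 4, 4, 3, 2, 2, 2, 1, 0, 0, 0, 0, 0, 0, 0, 0]
s6 23 188 196 [0, 0, 0, 0, 0, 0, 0, 0, 1, 4, 4, 4, 3, 2, 2, 2, 1, 0, 0, 0, 0, 0, 0, 0, 0]
```

View pics/c6.png

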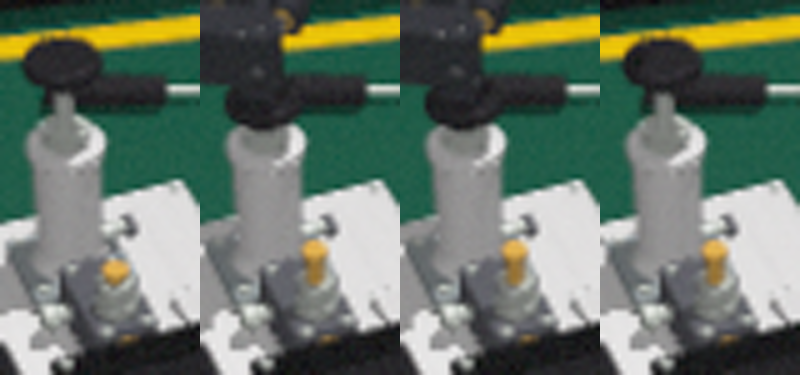

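Eight pictures viewed so far. The pin rose from crop (115,270) to (715,245) and didn't change between the last two frames, after 12 full strokes. So it is at its stop, and the plunger is up again. Next is the timer.

```bash
python3 -m handwheel '[[[0.103,0,-0.256,0,0,0],[0.103,0,-0.256,0,0,0],[0.103,0,-0.256,0,0,0],[0.103,0,-0.256,0,0,0],[0.103,0,-0.256,0,0,0],[0.103,0,-0.256,0,0,0],[0.206,0,-0.512,0,0,0],[0.206,0,-0.512,0,0,0],[0.206,0,-0.512,0,0,0],[0.206,0,-0.512,0,0,0],[0.206,0,-0.512,0,0,0],[0.206,0,-0.512,0,0,0]]]'
python3 - <<'E'
from h import *
s=r.get_state();d=np.array([.501,-.319,.2])-s["tool_pos"];M=R.from_quat(s["eef_rot"]).as_matrix();print(M.round(3),M.T@d)
E
```

```text
clock: 12.52
tool_pos: [0.502, -0.2678, 0.2548]
eef_rot: [-0.692, 0.147, -0.143, 0.693]
contact_force: [1.9, -0.3, 0.4]
opening: 0.006
[[ 0.916 -0.005  0.4  ]
 [-0.4    0.002  0.916]
 [-0.006 -1.     0.   ]] [ 0.01992244  0.05472418 -0.04731791]
```

```bash
python3 -m handwheel '[[[0.02,0.02,-0.047,0,0,0],[0.02,0.035,-0.047,0,0,0],[0.02,0.035,-0.047,0,0,0],[0.02,0.035,-0.047,0,0,0]]]'
python3 - <<'E'
from h import *
c=get_calibration("wrist");save("wrist","w7.png")
for t in("start_button_top","reset_button_top","timer"): print(t,[(np.round(b["bbox"]),b["confidence"]) for b in boxes_of(t,"wrist")[:2]])
print("pred start",proj((.501,-.319,.077),c),"reset",proj((.48,-.42,.076),c),"tip",proj(r.get_state()["tool_pos"],c))
E
```

```text
clock: 12.85
tool_pos: [0.5014, -0.3165, 0.2194]
eef_rot: [-0.691, 0.147, -0.142, 0.693]
contact_force: [0.6, 1.0, -0.9]
opening: 0.004
start_button_top [(array([304., 168., 341., 205.]), 0.57)]
reset_button_top [(array([206., 201., 224., 218.]), 0.51)]
timer [(array([171., 131., 379., 260.]), 0.95)]
pred start [321.83892264 190.00931073] reset [209.43932632 213.14170153] tip [330.87687579 255.56631036]
```

View pics/w7.png

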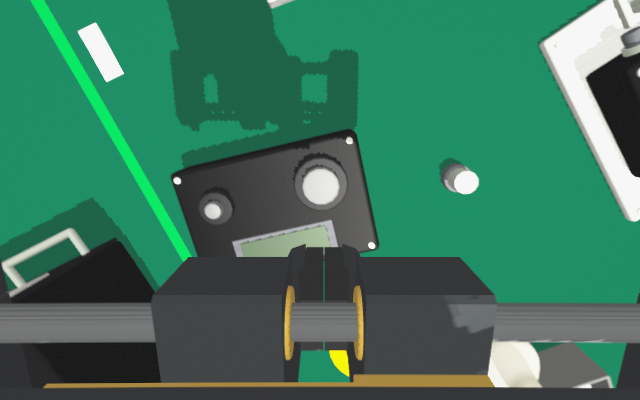

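The wrist view has the start button at (321,186), the reset button at (213,210) and the connector at (462,182), well clear.

Run:
```python
from h import *
c=get_calibration("wrist");s=r.get_state();M=R.from_quat(s["eef_rot"]).as_matrix()
k=atz((321,186.5),c,.077);q=atz((213,210),c,.076);print(k,q,np.linalg.norm(k-q))
k=(k+np.array([.501,-.319,.077])*0.5)/1.5
k[2]=.10;print(k,M.T@(k-s["tool_pos"]))
```

```text
[ 0.50276445 -0.31798659  0.077     ] [ 0.48387987 -0.41663845  0.076     ] 0.10044807859839787
[ 0.5021763 -0.3183244  0.1      ] [-0.00102971  0.12322548 -0.00384902]
```

```bash
python3 -m handwheel '[[[0,0.04,-0.003,0,0,0],[0,0.075,-0.003,0,0,0],[0,0.105,-0.003,0,0,0],[0,0.119,-0.003,0,0,0],[0,0.119,-0.003,0,0,0]]]'
for i in 1 2 3; do python3 -m handwheel '[[[0,0.006,0,0,0,0],[0,0.008,0,0,0,0],[0,0.008,0,0,0,0]]]' | grep -E "clock|pos|force"; done
```

```text
clock: 13.47
tool_pos: [0.5011, -0.3176, 0.1012]
eef_rot: [-0.692, 0.146, -0.142, 0.693]
contact_force: [0.2, 0.5, 1.3]
opening: 0.003
clock: 13.72
tool_pos: [0.5034, -0.3202, 0.0969]
contact_force: [-0.8, 0.6, -0.3]
clock: 13.97
tool_pos: [0.5024, -0.3202, 0.0878]
contact_force: [0.4, 0.1, 0.2]
clock: 14.22
tool_pos: [0.502, -0.32, 0.0791]
contact_force: [-0.0, -0.3, 0.5]
```

```bash
for i in 1 2 3; do python3 -m handwheel '[[[0,0.002,0,0,0,0],[0,0.003,0,0,0,0],[0,0.003,0,0,0,0]]]' | grep -E "pos|force"; done
```

```text
tool_pos: [0.5023, -0.3201, 0.0766]
contact_force: [0.8, 0.6, 0.2]
tool_pos: [0.5023, -0.3201, 0.0736]
contact_force: [-0.0, -0.3, 1.4]
tool_pos: [0.5023, -0.3201, 0.0705]
contact_force: [-0.0, 0.2, 0.1]
```

```bash
for i in 1 2 3 4 5; do python3 -m handwheel '[[[0,0.002,0,0,0,0],[0,0.003,0,0,0,0],[0,0.003,0,0,0,0]]]' | grep -E "pos|force"; done
```

```text
tool_pos: [0.5023, -0.3201, 0.0675]
contact_force: [0.4, -1.0, -0.6]
tool_pos: [0.5023, -0.3201, 0.0645]
contact_force: [0.6, -1.0, 1.0]
tool_pos: [0.5023, -0.3201, 0.0615]
contact_force: [0.6, -0.1, 0.5]
tool_pos: [0.5023, -0.3201, 0.0585]
contact_force: [-0.4, 0.1, -0.0]
tool_pos: [0.5023, -0.3201, 0.0555]
contact_force: [-0.4, 0.2, 0.5]
```

```bash
for i in 1 2 3 4; do python3 -m handwheel '[[[0,0.001,0,0,0,0],[0,0.002,0,0,0,0],[0,0.002,0,0,0,0]]]' | grep -E "clock|pos|force"; done
```

```text
clock: 16.47
tool_pos: [0.5025, -0.3203, 0.0538]
contact_force: [0.6, 1.4, 1.6]
clock: 16.72
tool_pos: [0.5025, -0.3203, 0.0518]
contact_force: [-0.3, 0.5, 3.3]
clock: 16.97
tool_pos: [0.5025, -0.3203, 0.0498]
contact_force: [-1.4, -0.1, 4.4]
clock: 17.22
tool_pos: [0.5026, -0.3203, 0.0486]
contact_force: [-1.6, 0.5, 9.4]
```

The force went 1.6, 3.3, 4.4 N and then hit a hard stop, which matches the start button's spring. I'll release, back off and check.

```bash
python3 -c "
from h import *
save('side','s8.png')"
python3 -m handwheel '[[[0,-0.02,0,0,0,0],[0,-0.06,0,0,0,0],[0,-0.1,0,0,0,0],[0,-0.14,0,0,0,0],[0,-0.17,0,0,0,0],[0,-0.17,0,0,0,0],[0,-0.17,0,0,0,0]]]'
python3 - <<'E'
from h import *
save("side","s9.png");save("wrist","w9.png")
row=[cv2.resize(cv2.imread(f"pics/{f}.png")[y:y+100,x:x+80],None,fx=2.5,fy=3) for f,x,y in(("s8",300,300),("s9",300,300),("s9",275,130))]
w=cv2.resize(cv2.imread("pics/w9.png"),(480,300))
cv2.imwrite("pics/c9.png",np.vstack([np.hstack(row),np.hstack([w,np.zeros((300,120,3),np.uint8)])]))
E
```

```text
clock: 17.85
tool_pos: [0.5034, -0.3208, 0.2192]
eef_rot: [0.693, -0.143, 0.146, -0.692]
contact_force: [-0.0, 0.4, 0.2]
opening: 0.006
```

View pics/c9.png

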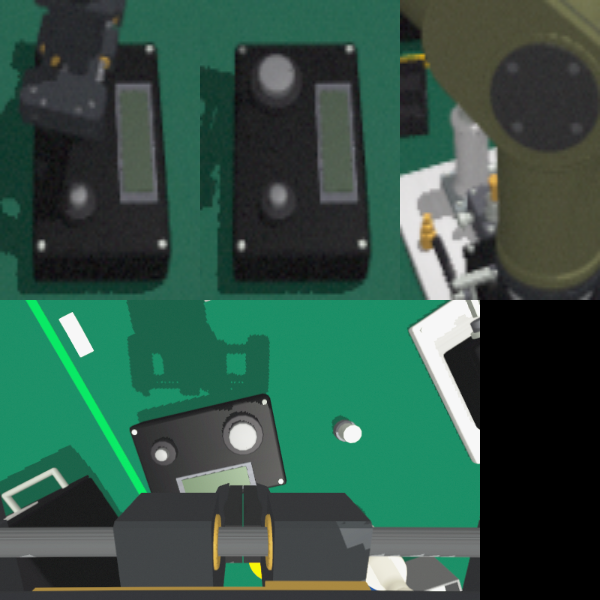

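The side view shows the fingers on the start button only. After the release both buttons stand up, nothing else has moved, and the brass pin is still out beside the arm at (492,185) in the crop.

```bash
python3 -c "
from h import *
print(r.get_state()['clock'],r.get_state()['contact_force']);print(job.finish_job())"
```

```text
17.95 [-0.96834643  0.45410293 -0.95420361]
the job is handed in; nothing more can be done
None
```

I pumped the plunger 12 times, most or all of them down to its stop. I then pressed the start button once, fully down, backed off and handed the job in at 18.0 s.

- **Pin:** in the side camera its head rose about 4 px and looked the same in the last two pictures, two strokes apart. I took that to mean it was at its stop. That camera can't measure the height to the millimetre.
- **Plunger:** it was up again in the picture taken after the last stroke. The arm hid its knob in the final view.
- **Start button:** the force rose 1.6, 3.3, 4.4 N, then jumped to 9.4 N at the hard stop, which fits its spring. Both buttons looked released in the last pictures.
- **Other things:** I didn't touch the pin, the reset button or any loose item. What the last pictures showed hadn't moved, but I didn't check every loose item again at the end. The highest force I read was about 34 N, with the fingertips on the plunger at its stop.

**One disagreement:** the fingertips met both the knob and the start button about 22 mm lower, by the reported tool position, than the given heights. I never found out why, and worked by feel of the force instead.

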